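# Free the jammed sensor housing and lay out its kit

### The arm

A 6-joint arm with a two-finger parallel gripper is mounted at the origin on the work surface. World frame = base frame: x ahead of the robot, y to its left, z up, the work surface at z = 0. Lengths are in mm, angles in rad, forces in N, time in s.
With the tool pointing down it reaches from about 350 to 975 mm from the base axis. Payload 7.1 kg.
Tool frame: the origin (TCP) lies between the finger pads; the fingertips stand 17 mm ahead of it and the grasp point (between the pads) lies 2 mm behind it; z points along the fingers, y is the line along which they close (so a half turn about z gives the same grasp; the last joint's range is limited). The gripper opens to 88 mm and grips with 3 to 60 N. Pads are 20 mm wide; open, the fingers measure 115 mm over their backs; the gripper's body (75 mm by 178 mm) begins 61 mm behind the grasp point.
Start: joints at [-1.282, 0.423, 1.63, -0, 1.089, -0.019], TCP at [189.369, -595.604, 239.675] pointing down, gripper open.
Joint ranges: [-3, 3], [-0.9, 2.11], [0.09, 2.58], [-1.31, 4.45], [0.11, 2.69], [-2.54, 2.54]. Speed limits (rad/s): [2.39, 2.39, 3.01, 3.14, 3.14, 3.14].

### API

Orientations are given as a rotation vector (axis times angle).
In Python, from workcell import ctrl gives the robot as it stands.
- The arm moves only by the shell command python3 jog.py FILE [OPENING], which reads ROWS from the file FILE. ROWS is a JSON list of rows, 1 to 5 of them, each an object with the fields dx, dy, dz (the shift in fractions of the full range, 1 being 0.4 m), ax, ay, az (a rotation vector in a scale on which 1.0 is 2 pi rad); a field left out counts as zero; each row shifts and turns the commanded pose from where the row before left it, along the tool's axes as they then stand; what a row does not reach is not made up. A row lasts 1/12 s, in which the tool goes at most 41.7 mm and 0.125 rad, less where a joint would pass 70% of its speed; a pose out of reach is approached as far as the arm can. OPENING is the finger opening in mm, set as the command begins (- or left out keeps the last). The fingers move at their own pace and stop on an object; the grip force is fixed at half the most. Time passes only in rows, so rows that do not move let the fingers close. It prints the time, the measured TCP pose, the force, the opening and the grip force at its end. Shift and turn numbers lie between -1 and 1, and a call with a number outside is refused. Input that does not fit is refused with a message, and nothing moves.
- ctrl.get_obs(): the state, without advancing time (a new reading comes with each control period).
- ctrl.get_image(name): name is "side" or "top" or "wrist"; returns a dict with "img" (384x512x3 uint8, red, green, blue), "fx", "fy", "cx", "cy" (pixels), "R" (3x3) and "t" (3): a world point X has camera coordinates R X + t. Camera axes: x right, y down, z forward; pixel columns grow to the right and rows downward; lengths in mm; the calibration is good to about 2 mm. A picture is of the moment at which its call begins. There is no depth.
- ctrl.close_job(): hands the job in; it is judged then, once.
The state is a dict: "t": time; "qpos": joint angles; "qvel": joint speeds; "joint_torque": joint torques, N m; "ee_pos": TCP position; "orientation": TCP orientation; "ft_force": force on the tool from outside, world axes, zero at the start; "moment": the same for the moment, N m; "width": finger opening in mm; "grasp_force": force on a finger pad.
Only numpy, scipy, OpenCV 4.12 (cv2) and the standard library are available. Lean on these libraries where they do the work, as an engineer would, in place of code of your own. Each camera call takes 0.05 s, during which the arm holds its last target. There are 200 camera calls.

### The job

First work the jammed black sensor housing back up the feed chute until it is clear of the red lips, lift it out, and set it down flat on its underside on the middle square of the white kit board, its length squarely across the row of squares. Then lay the two coils flat on the squares either side of it, the yellow one on the square beside the red post and the copper one on the square beside the blue post, and last set the white terminal cap the right way up, centred and in line, on top of the housing. Keep things in the middle of their squares, let go of everything, and do not knock over the flux bottle.

Things in the scene. Friction and masses are not known exactly. Their poses are not given: they have to be found in the camera images.
- housing: loose black block with two yellow bands, 56 (x) x 40 (y) x 30 high, corners at its +x end rounded (7 mm), flat top, 110 g. Origin: centre of underside. Starts in the low end of the chute, on its 10 degree slope, x pointing up the slope, its -x end at the stop and under the red lips: it must go 12 mm or more up the slope before it can be lifted. Left on the slope it stays put.
- yellow_coil: loose bright yellow toroid coil lying flat, 38 outer diameter, 18 hole, 20 high, about 60 g. Origin: centre of its underside, z up.
- copper_coil: loose copper-coloured toroid coil lying flat, same size as the yellow one. Origin: centre of its underside, z up.
- cap: loose white terminal cap, 30 g: plate 44 (x) x 34 (y) x 6 high, on its middle a rib 30 (x) x 12 (y) rising to 21 above the underside, three brass dots on top; grip it by the rib. Origin: centre of underside, z up, x along the rib. It rests on the housing's flat top (no socket), rib along the housing's length (x to x, either way round).
- board: fixed white kit board, 120 (x) x 310 (y) x 4 thick. Origin: centre of its UNDERSIDE. x across the row (away from the robot at yaw 0), y along the row. Three black outlines 54 mm square, centred at x = 0, y = -70, 0, +70. A coloured post stands at each end, y = -135 and +135; which one is where changes.
- red_post: fixed red plastic marker post, 26 diameter, 32 high, standing on the kit board at one end of the row, 65 mm beyond the centre of the nearest square. Origin: centre of its underside, which is on the board's top.
- blue_post: fixed blue marker post, like the red one, at the other end of the row.
- chute: fixed aluminium chute on a 200 x 60 grey base. x level, pointing up-slope; z up. Origin: at table height under the low end of its floor, which starts 22 above it and rises 10 degrees to +x for 200 mm. Walls 8 above the floor, 44 apart inside, 52 outside. At x = 0 a stop: two dark posts (28 gap), each with a red lip reaching 10 over the floor, underside 33 above the floor.
- flux: loose brown glass flux bottle with black cap, 34 diameter, 75 high, standing on the table right of the board: leave it standing. Origin: centre of its underside.

How it is judged:
By the outcome, as a careful person would: the job done as asked, in the order asked, and still so for the second after the job is handed in, with the robot touching nothing.
It also fails if it takes over 106 s, if anything falls off the work surface, if the arm or the gripper's body presses on something with over 40 N, if the wrist force passes 120 N, or if a joint passes its speed limit or range.

## Working session

There is one attempt and no reset: what is moved stays moved. The work goes in short steps, Python scripts to look and compute and a shell command to move; the robot and the scene stay as the last step left them, time stands still between calls to the robot, and variables do not carry over. Pictures are saved under pics/ and viewed, at most 16 in all, crops included, and the job is handed in when it is done.

```bash
ls; mkdir -p pics
cat > h.py <<'E'
import numpy as np, cv2
from workcell import ctrl
def grab(n):
    return ctrl.get_image(n)
def save(d,f): cv2.imwrite('pics/'+f,cv2.cvtColor(d['img'],cv2.COLOR_RGB2BGR))
def ray(d,u,v):
    R=np.array(d['R']);t=np.array(d['t'])
    c=-R.T@t; w=R.T@np.array([(u-d['cx'])/d['fx'],(v-d['cy'])/d['fy'],1.]); return c,w
def plane(d,u,v,z):
    c,w=ray(d,u,v); return c+w*(z-c[2])/w[2]
def proj(d,X):
    p=np.array(d['R'])@np.array(X,float)+np.array(d['t']); return d['fx']*p[0]/p[2]+d['cx'],d['fy']*p[1]/p[2]+d['cy']
def two(a,ua,b,ub):
    c1,w1=ray(a,*ua);c2,w2=ray(b,*ub)
    A=np.stack([w1,-w2],1);s=np.linalg.lstsq(A,c2-c1,rcond=None)[0]
    p,q=c1+s[0]*w1,c2+s[1]*w2; return (p+q)/2,np.linalg.norm(p-q)
E
python3 - <<'E'
from h import *
import pickle
for n in('top','side','wrist'):
    d=grab(n);save(d,n+'0.png');pickle.dump(d,open(n+'0.pkl','wb'));print(n,d['fx'],-np.array(d['R']).T@d['t'],np.array(d['R'])[2])
print(ctrl.get_obs())
E
```

```text
jog.py
pics
workcell.py
top 369.9824769887344 [346.6175567  -16.42423346 948.10655175] [ 0.20158607  0.03378475 -0.97888796]
side 408.27933232818026 [ 505.28076404 -672.79097549  669.20234789] [ 0.02005613  0.74228986 -0.66977871]
wrist 275.98920188342794 [ 256.90654217 -574.1370399   383.42915056] [-0.2520579  -0.07805555 -0.96455904]
{'t': 0.15, 'qpos': array([-1.28200514e+00,  4.23683737e-01,  1.63051295e+00, -1.00407175e-05,
        1.08856768e+00, -1.90308307e-02]), 'qvel': array([ 0.00092177, -0.00299969, -0.00269514,  0.00047672,  0.00053439,
        0.00136015]), 'joint_torque': array([-6.14814180e-04, -5.44984531e+01, -2.73918825e+01,  6.44359714e-02,
        2.05638172e-02, -7.51511084e-05]), 'ee_pos': array([ 189.25210543, -595.22935003,  239.06932272]), 'orientation': array([-3.10330879e+00, -4.81448372e-01,  2.61243593e-04]), 'ft_force': array([ 0.23307155, -0.27344266, -0.06523803]), 'moment': array([ 0.03282339, -0.00153475, -0.02348678]), 'grasp_force': 0.0, 'width': 87.8499727827947}
```

View pics/top0.png

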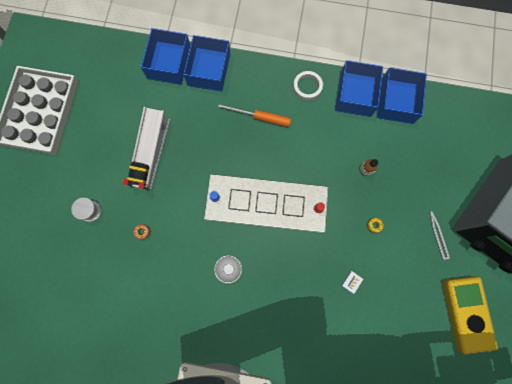

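View pics/side0.png

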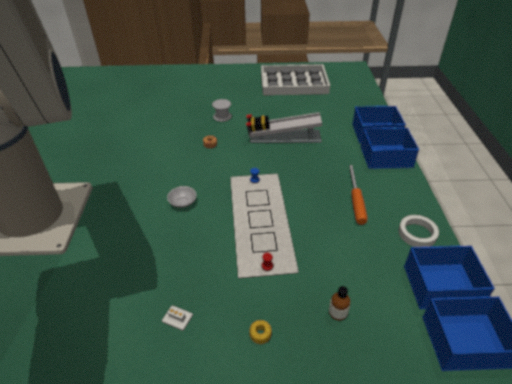

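Top view: chute at (148,150) with housing at its lower end (138,175), blue post (214,196), red post (320,208), yellow coil (376,226), copper (141,232), cap (353,282), flux (369,167). The side view agrees. Now measuring.

```bash
cat >> h.py <<'E'
def blob(d,lo,hi,roi=None,amin=15):
    hsv=cv2.cvtColor(d['img'],cv2.COLOR_RGB2HSV)
    m=cv2.inRange(hsv,lo,hi)
    if roi: k=np.zeros_like(m);x0,y0,x1,y1=roi;k[y0:y1,x0:x1]=1;m=m*k
    n,l,s,c=cv2.connectedComponentsWithStats(m)
    return [(np.round(c[i],1),int(s[i][4]),s[i][:4]) for i in range(1,n) if s[i][4]>=amin]
E
python3 - <<'E'
from h import *
import pickle
D={n:pickle.load(open(n+'0.pkl','rb')) for n in('top','side')}
rois={'blue':((205,185,225,208),(245,165,265,188)),'red':((310,198,332,218),(255,248,278,275)),'yel':((362,213,390,240),(244,315,278,346)),'cop':((130,220,155,243),(200,132,220,150)),'flux':((358,155,382,178),(325,285,352,320)),'capw':((338,268,368,298),(158,302,196,332)),'redlip':((118,170,150,192),(240,108,275,135)),'board':((195,168,335,238),(225,170,300,280))}
rng={'blue':((105,120,60),(130,255,255)),'red':((0,150,80),(8,255,255)),'yel':((20,120,80),(35,255,255)),'cop':((5,110,80),(19,255,255)),'flux':((4,80,30),(18,255,200)),'capw':((0,0,140),(180,60,255)),'redlip':((0,150,80),(8,255,255)),'board':((0,0,110),(180,70,255))}
for k in rois:
    a=blob(D['top'],*rng[k],rois[k][0]);b=blob(D['side'],*rng[k],rois[k][1])
    print(k,[(x[0].tolist(),x[1],x[2].tolist()) for x in a],[(x[0].tolist(),x[1],x[2].tolist()) for x in b])
    if a and b:
        A=max(a,key=lambda x:x[1]);B=max(b,key=lambda x:x[1]);p,e=two(D['top'],A[0],D['side'],B[0]);print('   ',p.round(1),round(e,1))
for n,r in(('top',(110,90,190,200)),('side',(235,90,335,160))):
    c=D[n]['img'][r[1]:r[3],r[0]:r[2]];D[n]['c']=cv2.resize(c,None,fx=5,fy=5,interpolation=cv2.INTER_CUBIC)
a,b=D['top']['c'],D['side']['c'];h=max(a.shape[0],b.shape[0]);o=np.zeros((h,900,3),np.uint8);o[:a.shape[0],:400]=a;o[:b.shape[0],400:900]=b
save({'img':cv2.resize(o,(800,int(h*800/900)))},'crop1.png')
E
```

```text
blue [([214.1, 196.0], 74, [210, 191, 9, 11])] [([254.3, 174.7], 89, [251, 168, 8, 14])]
    [512.4 109.3  19. ] 0.9
red [([319.1, 207.3], 70, [315, 203, 10, 10])] [([267.0, 257.2], 62, [263, 253, 9, 9]), ([266.8, 266.5], 38, [262, 263, 10, 7])]
    [ 531.3 -158.1   26.9] 2.8
yel [([375.1, 225.0], 168, [368, 218, 16, 15])] [([260.0, 331.0], 377, [250, 320, 22, 24])]
    [ 513.9 -307.4   11. ] 0.5
cop [([141.1, 231.3], 151, [134, 224, 15, 15])] [([209.5, 140.8], 121, [203, 136, 14, 11])]
    [390.7 274.2   9.1] 0.2
flux [([369.2, 166.4], 91, [364, 160, 13, 12])] [([340.0, 301.6], 221, [332, 293, 18, 17])]
    [ 657.6 -268.3   34.2] 1.3
capw [([352.4, 282.1], 236, [342, 271, 22, 23])] [([176.9, 317.5], 307, [163, 306, 29, 23])]
    [ 363.5 -270.8    1.6] 0.9
redlip [([125.3, 181.7], 29, [123, 179, 6, 6]), ([141.1, 184.8], 27, [139, 182, 6, 6])] []
board [([266.4, 203.2], 5356, [204, 174, 125, 59])] [([260.8, 226.1], 5305, [230, 173, 69, 105])]
    [524.9 -26.2 -22.9] 0.9
```

View pics/crop1.png

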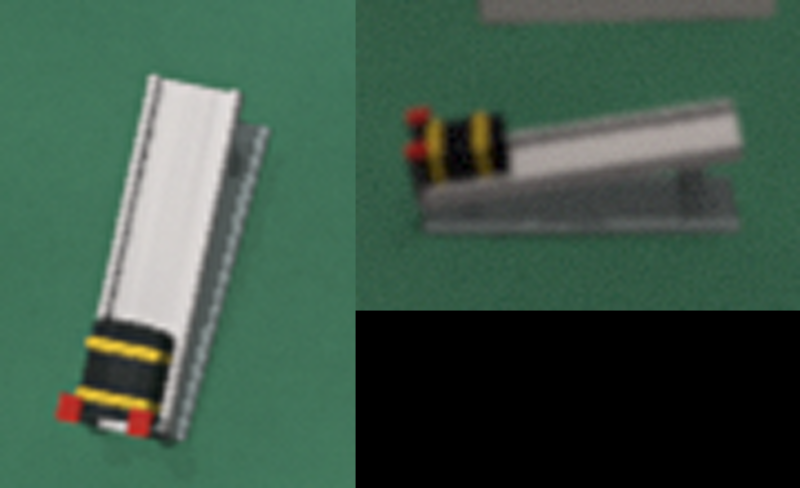

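Crop: the housing sits square in the low end of the chute, red lips at top-view pixels (125,182) and (141,185); chute high-end corners near (143.8,107) and (163.5,110.7).

```bash
python3 - <<'E'
from h import *
import pickle
D={n:pickle.load(open(n+'0.pkl','rb')) for n in('top','side')}
for n,r in(('top',(195,168,335,238)),('side',(225,170,300,280))):
    d=D[n];m=cv2.inRange(cv2.cvtColor(d['img'],cv2.COLOR_RGB2HSV),(0,0,110),(180,70,255));k=np.zeros_like(m);k[r[1]:r[3],r[0]:r[2]]=m[r[1]:r[3],r[0]:r[2]]
    c=max(cv2.findContours(k,cv2.RETR_EXTERNAL,cv2.CHAIN_APPROX_NONE)[0],key=cv2.contourArea)
    P=np.array([plane(d,*q[0],4)[:2] for q in c],np.float32);print(n,'board',cv2.minAreaRect(P))
    d['v']=d['img'].max(2)
# square outlines in top: dark pixels inside board
d=D['top']
for x0,x1 in((226,253),(253,280),(280,307)):
    hsv=cv2.cvtColor(d['img'],cv2.COLOR_RGB2HSV)[182:222,x0:x1];m=(hsv[...,2]<100).astype(np.uint8)
    ys,xs=np.nonzero(m);P=np.array([plane(d,x+x0,y+182,4)[:2] for x,y in zip(xs,ys)],np.float32);print(cv2.minAreaRect(P))
t=D['top'];s=D['side']
print('lips',[plane(t,*p,58).round(1) for p in((125.3,181.7),(141.1,184.8))])
print('top end',[plane(t,*p,64).round(1) for p in((143.8,107),(163.5,110.7))])
# yellow bands & black of housing in top, z~57 mean
for b in blob(t,(18,120,80),(35,255,255),(120,155,155,185)): print('band',b[0],b[1],plane(t,*b[0],57).round(1))
for b in blob(s,(18,120,80),(35,255,255),(240,108,280,135)): print('bandside',b[0],b[1])
E
cat >> h.py <<'E'
from scipy.spatial.transform import Rotation as Ro
def toolR(yaw,pitch=0.):
    "tool x along yaw (deg), pitched up-slope by pitch deg"
    return Ro.from_euler('z',yaw,degrees=True)*Ro.from_euler('y',-pitch,degrees=True)*Ro.from_rotvec([np.pi,0,0])
def delta(p,Rt=None):
    o=ctrl.get_obs();R=Ro.from_rotvec(o['orientation']);Rt=Rt or R
    print('t',o['t'],'at',o['ee_pos'].round(1),'rot',(R.inv()*Rt).as_rotvec().round(4),'then move',Rt.inv().apply(np.array(p)-o['ee_pos']).round(1),'q',o['qpos'].round(2))
E
python3 -c "
from h import *
print(toolR(-1.3,10).as_matrix().round(2))
delta([524,306,200],toolR(-1.3,10))"
```

```text
[[ 0.98 -0.02  0.17]
 [-0.02 -1.   -0.  ]
 [ 0.17  0.   -0.98]]
t 0.15 at [ 189.3 -595.2  239.1] rot [-0.03    0.1731  0.3296] then move [ 302.7 -908.6   93. ] q [-1.28  0.42  1.63 -0.    1.09 -0.02]
```

Units first: shifts go in shares of 0.4 m and turns go in shares of 2 pi rad. So -37.5 mm / 400 = -0.0938, 12.5 mm / 400 = 0.0313, 0.0577 rad / 6.2832 = 0.0092.

```bash
echo '[{"ax":-0.0016, "ay":0.0092, "az":0.0175}, {"ax":-0.0016, "ay":0.0092, "az":0.0175}, {"ax":-0.0016, "ay":0.0092, "az":0.0175}, {"dx":0.0313, "dy":-0.0938}, {"dx":0.0313, "dy":-0.0938}]' > m.json && python3 jog.py m.json
echo '[{"dx":0.0313, "dy":-0.0938}, {"dx":0.0313, "dy":-0.0938}, {"dx":0.0313, "dy":-0.0938}, {"dx":0.0313, "dy":-0.0938}, {"dx":0.0313, "dy":-0.0938}]' > m.json && python3 jog.py m.json
echo '[{"dx":0.0313, "dy":-0.0938, "dz":0.01}, {"dx":0.0313, "dy":-0.0938, "dz":0.01}, {"dx":0.0313, "dy":-0.0938, "dz":0.01}, {"dx":0.0313, "dy":-0.0938, "dz":0.01}, {"dx":0.0313, "dy":-0.0938, "dz":0.01}]' > m.json && python3 jog.py m.json
echo '[{"dx":0.0313, "dy":-0.0938, "dz":0.01}, {"dx":0.0313, "dy":-0.0938, "dz":0.01}, {"dx":0.0313, "dy":-0.0938, "dz":0.01}, {"dx":0.0313, "dy":-0.0938, "dz":0.01}, {"dx":0.0313, "dy":-0.0938, "dz":0.01}]' > m.json && python3 jog.py m.json
python3 -c "
from h import *
delta([524,306,200],toolR(-1.3,10))"
```

```text
t: 0.57
ee_pos: [214.6, -521.3, 243.2]
orientation: [3.127, -0.043, 0.274]
ft_force: [1.5, 0.4, -0.0]
width: 87.7
grasp_force: 0.0
t: 0.98
ee_pos: [281.6, -333.3, 254.6]
orientation: [3.126, -0.037, 0.274]
ft_force: [0.6, 0.3, 0.1]
width: 87.5
grasp_force: 0.0
t: 1.4
ee_pos: [351.0, -147.5, 245.7]
orientation: [3.126, -0.037, 0.275]
ft_force: [1.4, -0.1, 0.3]
width: 88.0
grasp_force: 0.0
t: 1.82
ee_pos: [420.4, 38.9, 236.7]
orientation: [3.126, -0.035, 0.275]
ft_force: [0.5, -1.9, 0.3]
width: 87.7
grasp_force: 0.0
t 1.8167 at [420.4  38.9 236.7] rot [ 0.001  -0.0012  0.0001] then move [  89.6 -269.4   53.1] q [ 0.08  0.05  2.16 -0.03  0.76  1.69]
```

Converted, -37.5 mm / 400 = -0.0938, 13 mm / 400 = 0.0325.

```bash
echo '[{"dx":0.0325, "dy":-0.0938, "dz":0.02}, {"dx":0.0325, "dy":-0.0938, "dz":0.02}, {"dx":0.0325, "dy":-0.0938, "dz":0.02}, {"dx":0.0325, "dy":-0.0938, "dz":0.02}, {"dx":0.0325, "dy":-0.0938, "dz":0.02}]' > m.json && python3 jog.py m.json >/dev/null
echo '[{"dx":0.03, "dy":-0.0925, "dz":0.015}, {"dx":0.03, "dy":-0.0925, "dz":0.015}, {}, {}]' > m.json && python3 jog.py m.json
python3 - <<'E'
from h import *
delta([524,306,200],toolR(-1.3,10))
d=grab('wrist');save(d,'w1.png');import pickle;pickle.dump(d,open('w1.pkl','wb'))
E
```

```text
t: 2.57
ee_pos: [522.9, 297.6, 199.6]
orientation: [3.126, -0.032, 0.273]
ft_force: [-0.4, -0.4, 0.6]
width: 88.2
grasp_force: 0.0
t 2.5667 at [522.9 297.6 199.6] rot [0.0012 0.0006 0.0024] then move [ 0.9 -8.5 -0.2] q [ 0.54  0.38  1.81 -0.13  0.8   2.22]
```

View pics/w1.png

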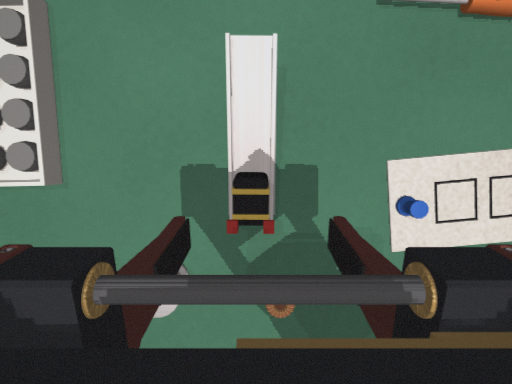

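Wrist view: chute vertical, walls at columns ~229 and ~275, bands at (251,191) and (251,216), lips at (232,226) and (269,226).

Run:
```python
from h import *
import pickle
d=pickle.load(open('w1.pkl','rb'))
print(-np.array(d['R']).T@d['t'])
for b in blob(d,(18,120,60),(35,255,255),(225,180,280,225)): print('band',b[0],b[1],b[2],plane(d,*b[0],57).round(1))
for b in blob(d,(0,150,60),(8,255,255),(220,215,280,240)): print('lip',b[0],b[1],b[2],plane(d,*b[0],60).round(1))
g=d['img'].astype(int).sum(2)
for v in(60,100,140):
    r=np.nonzero(g[v,200:300]>330)[0]+200; print(v,r.min(),r.max(),[plane(d,u,v,z).round(1) for u,z in((r.min(),60-(v-45)*.2),(r.max(),60-(v-45)*.2))])
```

```text
[567.7304638  296.23887603 354.38280987]
band [249.9 191.2] 238 [232 186  37   9] [539.2 306.2  57. ]
band [250.7 216.5] 213 [233 214  36   6] [511.4 306.   57. ]
lip [232. 226.] 140 [227 220  11  13] [501.9 326.4  60. ]
lip [268.3 226. ] 134 [263 220  11  14] [501.1 287.   60. ]
60 225 277 [array([676.2, 328.8,  57. ]), array([675.2, 274.9,  57. ])]
100 226 276 [array([637.7, 329.9,  49. ]), array([636.6, 276. ,  49. ])]
140 227 275 [array([595.8, 331. ,  41. ]), array([594.7, 277.2,  41. ])]
```

```bash
python3 -c "
from h import *
delta([528.5,306,55.9],toolR(-1.3,10))"
```

```text
t 2.6167 at [522.4 296.1 199.7] rot [0.002  0.0011 0.0012] then move [-19.1 -10.1 142.7] q [ 0.54  0.38  1.81 -0.13  0.8   2.22]
```

Converted, 30 mm / 400 = 0.075, 10 mm / 400 = 0.025, 0.002 rad / 6.2832 = 0.0003.

```bash
echo '[{"dx":-0.0238, "dy":-0.0125, "dz":0.025}, {"dx":-0.024, "dy":-0.0128, "dz":0.075, "ax":0.0003, "ay":0.0002, "az":0.0002}, {"dz":0.075}, {}, {}]' > m.json && python3 jog.py m.json 
python3 -c "
from h import *
delta([528.5,306,55.9],toolR(-1.3,10))"
```

```text
t: 3.03
ee_pos: [515.0, 304.4, 126.9]
orientation: [3.126, -0.039, 0.27]
ft_force: [0.0, -0.6, 1.0]
width: 87.3
grasp_force: 0.0
t 3.0333 at [515.  304.4 126.9] rot [ 0.0017  0.0022 -0.002 ] then move [ 0.9 -1.9 72.3] q [ 0.56  0.49  1.86 -0.16  0.66  2.27]
```

```bash
echo '[{"dx":0.0023, "dy":-0.0043, "dz":0.075}, {"dz":0.075}, {"dz":0.025}, {"dz":0.005}, {}]' > m.json && python3 jog.py m.json 
echo '[{}, {}, {}, {}, {}]' > m.json && python3 jog.py m.json 30
echo '[{}, {}]' > m.json && python3 jog.py m.json
python3 -c "
from h import *
delta([528.5,306,55.9],toolR(-1.3,10))"
```

```text
t: 3.45
ee_pos: [530.4, 307.3, 58.5]
orientation: [3.128, -0.038, 0.276]
ft_force: [0.5, -0.0, 0.5]
width: 87.9
grasp_force: 0.0
t: 3.87
ee_pos: [530.3, 307.8, 58.3]
orientation: [3.129, -0.037, 0.277]
ft_force: [0.6, 0.5, -0.5]
width: 58.0
grasp_force: 0.0
t: 4.03
ee_pos: [530.2, 307.6, 57.7]
orientation: [3.128, -0.037, 0.276]
ft_force: [-0.0, -0.9, -0.1]
width: 44.9
grasp_force: 0.0
t 4.0333 at [530.2 307.6  57.7] rot [-0.001  -0.0015 -0.0012] then move [-1.9  1.7  1.5] q [ 0.55  0.62  1.85 -0.19  0.54  2.3 ]
```

Still closing; correct the small offset while finishing.

Converted, 1.5 mm / 400 = 0.0038, 1.2 mm / 400 = 0.003.

```bash
echo '[{"dx":-0.0025, "dy":0.003, "dz":0.0038}, {}, {}, {}]' > m.json && python3 jog.py m.json; echo '[{}, {}]' > m.json && python3 jog.py m.json
```

```text
t: 4.37
ee_pos: [530.0, 307.0, 56.8]
orientation: [-3.129, 0.037, -0.278]
ft_force: [-1.2, 0.7, 7.7]
width: 39.5
grasp_force: 30.0
t: 4.53
ee_pos: [530.0, 307.0, 56.8]
orientation: [-3.129, 0.037, -0.278]
ft_force: [-1.5, 1.8, 7.5]
width: 39.7
grasp_force: 30.0
```

Converted, 4 mm / 400 = 0.01, 3 mm / 400 = 0.0075.

```bash
echo '[{"dx":0.0075, "dz":-0.0008}, {"dx":0.01}, {"dx":0.01}, {"dx":0.01}, {"dx":0.0075}]' > m.json && python3 jog.py m.json; echo '[{}, {}]' > m.json && python3 jog.py m.json
python3 - <<'E'
from h import *
delta([546,306,59],toolR(-1.3,10))
d=grab('wrist');save(d,'w2.png')
for b in blob(d,(0,150,60),(8,255,255),(200,180,320,330)): print('lip',b[0],b[1],b[2])
E
```

```text
t: 4.95
ee_pos: [545.8, 305.6, 59.6]
orientation: [3.127, -0.037, 0.272]
ft_force: [-9.2, -1.1, 10.6]
width: 39.9
grasp_force: 30.0
t: 5.12
ee_pos: [546.5, 305.7, 59.7]
orientation: [3.128, -0.037, 0.274]
ft_force: [-4.6, -1.1, 7.9]
width: 39.6
grasp_force: 30.0
t 5.1167 at [546.5 305.7  59.7] rot [-0.0002 -0.0004 -0.0013] then move [-0.6 -0.3  0.6] q [ 0.53  0.63  1.82 -0.17  0.56  2.27]
lip [224.3 316.5] 470 [214 305  21  24]
lip [290.9 316.4] 480 [281 305  21  24]
```

View pics/w2.png

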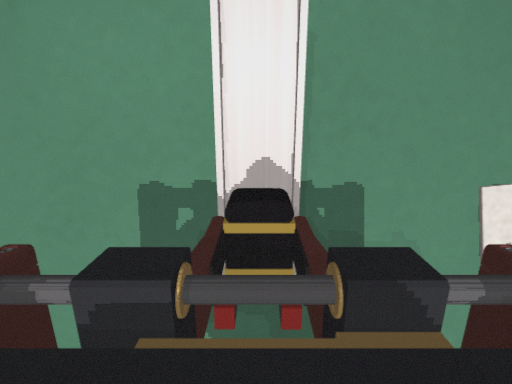

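Converted, -30 mm / 400 = -0.075, -25 mm / 400 = -0.0625.

```bash
echo '[{"dx":0.01}, {"dx":0.005, "dz":-0.0025}, {"dz":-0.0375}, {"dz":-0.0625}, {"dz":-0.075}]' > m.json && python3 jog.py m.json; echo '[{"dz":-0.0375}, {"ay":-0.0139}, {"ay":-0.0139}, {}]' > m.json && python3 jog.py m.json
python3 - <<'E'
from h import *
delta([522,-26,130],toolR(4.2))
d=grab('wrist');o=ctrl.get_obs();R=Ro.from_rotvec(o['orientation'])
for b in blob(d,(18,120,50),(35,255,255),(190,180,330,280)): print('band',b[0],b[1],b[2],R.inv().apply(plane(d,*b[0],o['ee_pos'][2])-o['ee_pos']).round(1))
save(d,'w3.png')
E
```

```text
t: 5.58
ee_pos: [539.3, 305.2, 129.0]
orientation: [3.127, -0.037, 0.27]
ft_force: [-0.1, 0.4, -0.8]
width: 39.7
grasp_force: 30.0
t: 5.92
ee_pos: [540.3, 306.5, 145.9]
orientation: [-3.138, 0.039, -0.002]
ft_force: [1.0, 0.5, -0.0]
width: 39.6
grasp_force: 30.0
t 5.9167 at [540.3 306.5 145.9] rot [-0.0029 -0.0015 -0.0982] then move [-42.6 330.2  15.9] q [0.5  0.53 1.7  0.   0.91 2.09]
band [259.6 227.3] 786 [223 218  73  16] [10.2  0.4  0. ]
band [328.1 269.5] 17 [327 265   3   9] [-16.6  41.   -0.1]
band [258.2 271.2] 454 [225 267  69   8] [-17.8  -0.4  -0.1]
```

View pics/w3.png

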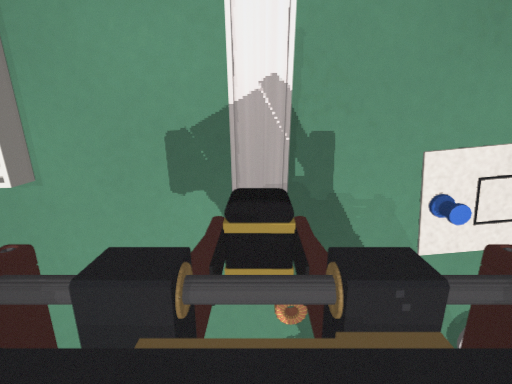

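Held level; bands at (260,227) and (258,271) give the housing centre ≈4.5 mm behind the TCP. Go to a viewpoint just short of the board.

Converted, 37 mm / 400 = 0.0925, 35 mm / 400 = 0.0875, -0.049 rad / 6.2832 = -0.0078.

```bash
echo '[{"dx":-0.03, "dy":0.0875, "dz":-0.015, "az":-0.0078}, {"dx":-0.03, "dy":0.0925, "dz":-0.015, "az":-0.0078}, {"dx":-0.03, "dy":0.0925, "dz":-0.015}, {"dx":-0.03, "dy":0.0925}, {"dx":-0.03, "dy":0.0925}]' > m.json && python3 jog.py m.json >/dev/null; echo '[{"dx":-0.035, "dy":0.0925}, {"dx":-0.035, "dy":0.0925}, {"dx":-0.035, "dy":0.0925}, {"dx":-0.035, "dy":0.065}, {}]' > m.json && python3 jog.py m.json
python3 - <<'E'
from h import *
delta([527,-26,100],toolR(4.2))
d=grab('wrist');save(d,'w4.png');import pickle;pickle.dump(d,open('w4.pkl','wb'))
E
```

```text
t: 6.8
ee_pos: [437.0, -23.5, 161.7]
orientation: [3.138, 0.111, -0.001]
ft_force: [-0.9, 0.3, -0.8]
width: 39.9
grasp_force: 30.0
t 6.8 at [437.  -23.5 161.7] rot [ 0.0012  0.0005 -0.0026] then move [89.5  9.1 61.7] q [-0.08  0.27  2.09 -0.    0.78  1.42]
```

View pics/w4.png

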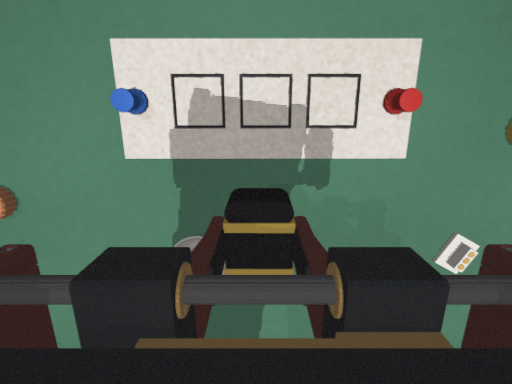

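Wrist view: three outlines at about (198,101), (266,101), (333,101), upright in frame; blue post left, red right.

Run:
```python
from h import *
import pickle
d=pickle.load(open('w4.pkl','rb'))
g=cv2.cvtColor(d['img'],cv2.COLOR_RGB2GRAY)
C=[]
for x0 in(166,234,302):
    m=(g[68:135,x0:x0+63]<50).astype(np.uint8)
    n,l,s,_=cv2.connectedComponentsWithStats(m);i=1+np.argmax(s[1:,4]);ys,xs=np.nonzero(l==i)
    P=np.array([plane(d,x+x0,y+68,4)[:2] for x,y in zip(xs,ys)],np.float32);r=cv2.minAreaRect(P);print(r);C.append(r[0])
C=np.array(C);v=C[0]-C[2];print(C.mean(0),np.degrees(np.arctan2(-v[0],v[1])),np.linalg.norm(v))
```

```text
((498.8188781738281, 29.771793365478516), (24.53066062927246, 50.38857650756836), 42.4957160949707)
((509.9960021972656, -26.054094314575195), (27.384201049804688, 52.021217346191406), 3.086336374282837)
((535.6361083984375, -119.51243591308594), (21.569700241088867, 0.9427434206008911), 4.007153034210205)
[514.81699626 -38.59824562] 13.854103677342327 153.7572422772563
```

```bash
cat >> h.py <<'E'
def squares(d,boxes,th=90):
    g=cv2.cvtColor(d['img'],cv2.COLOR_RGB2GRAY);C=[]
    for x0,y0,x1,y1 in boxes:
        m=(g[y0:y1,x0:x1]<th).astype(np.uint8);n,l,s,_=cv2.connectedComponentsWithStats(m)
        if n<2: continue
        i=1+np.argmax(s[1:,4]);ys,xs=np.nonzero(l==i)
        r=cv2.minAreaRect(np.array([plane(d,x+x0,y+y0,4)[:2] for x,y in zip(xs,ys)],np.float32));print(np.round(r[0],1),np.round(r[1],1),round(r[2],1));C.append(r[0])
    return np.array(C)
E
python3 - <<'E'
from h import *
import pickle
d=pickle.load(open('w4.pkl','rb'))
for th in(70,85,100):
    C=squares(d,[(x0,68,x0+63,135) for x0 in(166,234,302)],th)
    v=C[0]-C[2];print(C.mean(0),np.degrees(np.arctan2(-v[0],v[1])),np.linalg.norm(v))
E
```

```text
[517.   44.8] [52.6 52.7] 4.1
[522.  -24.9] [52.6 52.6] 4.1
[526.9 -94.6] [52.6 52.9] 4.1
[521.9564209  -24.89825821] 4.063974930737845 139.69734795767698
[517.   44.8] [52.6 53.1] 4.1
[521.9 -24.7] [52.6 53. ] 4.1
[526.9 -94.5] [52.6 53.3] 4.1
[521.94954427 -24.80229632] 4.065303028734846 139.60099104498838
[517.   44.8] [52.6 53.3] 4.1
[521.9 -24.8] [52.6 53.7] 4.1
[526.9 -94.5] [52.6 53.6] 4.1
[521.9514974  -24.82146009] 4.065273893111102 139.59854608382358
```

Converted, 35 mm / 400 = 0.0875, 34 mm / 400 = 0.085.

```bash
python3 -c "
from h import *
delta([526.5,-24.7,60],toolR(4.1))"; echo '[{"dx":0.075, "dy":0.0075}, {"dx":0.075, "dy":0.0075, "dz":0.0625}, {"dx":0.0725, "dy":0.005, "dz":0.0875}, {"dz":0.085}, {}]' > m.json && python3 jog.py m.json;echo '[{}, {}]' > m.json && python3 jog.py m.json; python3 -c "
from h import *
delta([526.5,-24.7,33.4],toolR(4.1))"
```

```text
t 6.85 at [438.5 -21.9 162. ] rot [ 0.0005 -0.0009 -0.0013] then move [ 87.6   9.1 102. ] q [-0.08  0.28  2.09 -0.    0.78  1.42]
t: 7.27
ee_pos: [525.1, -20.0, 65.9]
orientation: [-3.138, -0.118, 0.01]
ft_force: [-1.7, 0.0, -0.5]
width: 39.3
grasp_force: 30.0
t: 7.43
ee_pos: [527.4, -20.6, 72.2]
orientation: [-3.139, -0.118, -0.002]
ft_force: [-0.1, -0.0, -0.4]
width: 39.5
grasp_force: 30.0
t 7.4333 at [527.4 -20.6  72.2] rot [-0.0006 -0.0013  0.0037] then move [-1.2  4.  38.8] q [-0.06  0.54  1.94  0.    0.66  1.43]
```

Converted, 20 mm / 400 = 0.05, 12 mm / 400 = 0.03, 0.003 rad / 6.2832 = 0.0005.

```bash
echo '[{"dx":-0.0025, "dy":0.01, "dz":0.05, "az":0.0005}, {"dz":0.03}, {"dz":0.005}, {}, {}]' > m.json && python3 jog.py m.json; python3 -c "
from h import *
delta([526.5,-24.7,33.4],toolR(4.1))"; echo '[{}]' > m.json && python3 jog.py m.json
```

```text
t: 7.85
ee_pos: [527.4, -25.3, 38.6]
orientation: [-3.139, -0.112, -0.004]
ft_force: [0.1, 0.3, 0.0]
width: 40.0
grasp_force: 30.0
t 7.85 at [527.4 -25.3  38.6] rot [-0.0008 -0.0025 -0.0003] then move [-0.9 -0.7  5.2] q [-0.07  0.6   1.94  0.    0.59  1.43]
t: 7.93
ee_pos: [527.6, -25.4, 38.7]
orientation: [-3.139, -0.112, -0.005]
ft_force: [-0.0, -0.4, 0.1]
width: 39.8
grasp_force: 30.0
```

Lower in small steps, watching force.

Converted, 2 mm / 400 = 0.005, -0.8 mm / 400 = -0.002.

```bash
echo '[{"dx":-0.002, "dy":-0.0015, "dz":0.005}, {"dz":0.005}, {}]' > m.json && python3 jog.py m.json; echo '[{"dz":0.0025}, {}]' > m.json && python3 jog.py m.json; echo '[{"dz":0.0025}, {}]' > m.json && python3 jog.py m.json
```

```text
t: 8.18
ee_pos: [526.5, -24.8, 34.0]
orientation: [-3.139, -0.112, -0.003]
ft_force: [1.1, 0.7, 1.5]
width: 39.5
grasp_force: 30.0
t: 8.35
ee_pos: [526.5, -24.9, 33.9]
orientation: [-3.139, -0.112, -0.003]
ft_force: [-4.0, -0.8, 15.7]
width: 39.8
grasp_force: 30.0
t: 8.52
ee_pos: [526.6, -24.9, 33.9]
orientation: [-3.139, -0.112, -0.003]
ft_force: [-7.7, 0.7, 28.8]
width: 39.6
grasp_force: 30.0
```

Seated. Open, retreat, look from the top and wrist.

```bash
echo '[{"dz":-0.0038}, {}, {}, {}]' > m.json && python3 jog.py m.json 60;echo '[{"dz":-0.05}, {"dz":-0.0875}, {"dx":-0.075, "dz":-0.0875}, {"dx":-0.0875, "dz":-0.075}, {"dx":-0.05}]' > m.json && python3 jog.py m.json; echo '[{}]' > m.json && python3 jog.py m.json
python3 - <<'E'
from h import *
d=grab('wrist');save(d,'w5.png');import pickle;pickle.dump(d,open('w5.pkl','wb'))
E
```

```text
t: 8.85
ee_pos: [526.1, -24.8, 32.9]
orientation: [-3.139, -0.112, -0.002]
ft_force: [0.6, -0.6, 1.0]
width: 59.6
grasp_force: 0.0
t: 9.27
ee_pos: [447.5, -30.7, 150.2]
orientation: [-3.139, -0.112, -0.009]
ft_force: [0.7, 0.4, -0.2]
width: 59.9
grasp_force: 0.0
t: 9.35
ee_pos: [443.9, -30.6, 147.5]
orientation: [-3.139, -0.111, 0.0]
ft_force: [-0.4, -0.3, -0.2]
width: 59.6
grasp_force: 0.0
```

View pics/w5.png

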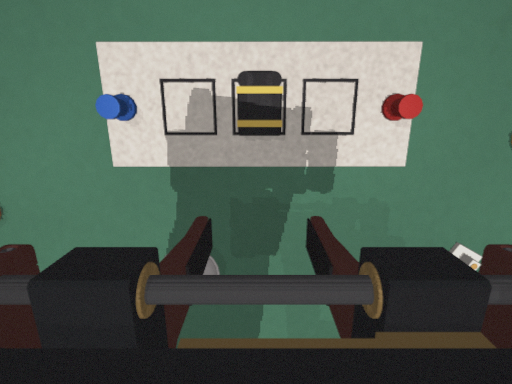

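Housing stands flat on the middle square, bands at (260,90), (260,124). Check its pose, and measure the yellow coil target.

```bash
cat >> h.py <<'E'
def housing(d,roi):
    B=[b for b in blob(d,(18,110,60),(35,255,255),roi,40)]
    P=[plane(d,*b[0],34) for b in B]
    c=(P[0]+P[1])/2;v=P[0]-P[1];print('bands',[b[2].tolist() for b in B],'centre',c.round(1),'sep',np.linalg.norm(v).round(1),'yaw',np.degrees(np.arctan2(v[1],v[0])).round(1)); return c
E
python3 - <<'E'
from h import *
import pickle
d=pickle.load(open('w5.pkl','rb'))
c=housing(d,(230,65,295,140))
squares(d,[(155,73,222,140),(297,73,362,140)])
g=cv2.cvtColor(d['img'],cv2.COLOR_RGB2GRAY)
t=grab('top');import pickle;pickle.dump(t,open('t1.pkl','wb'))
try: housing(t,(250,180,285,222))
except Exception as e: print(e)
delta([514,-307.4,150],toolR(0))
E
```

```text
bands [[237, 86, 45, 8], [238, 119, 44, 9]] centre [521.8 -25.8  34. ] sep 28.7 yaw 5.2
[517.   44.6] [52.6 53.5] 4.1
[526.9 -94.7] [52.6 53.7] 4.1
list index out of range
t 9.45 at [447.7 -30.6 146.9] rot [-0.0009 -0.0021  0.0708] then move [ 66.3 276.8  -3.1] q [-0.1   0.32  2.08  0.    0.75  1.4 ]
```

Housing placed within 1 mm. Rotate the tool 90° so the fingers close across the row for the coils.

Converted, -0.121 rad / 6.2832 = -0.0193.

```bash
echo '[{"az":-0.0193}, {"az":-0.0193}, {"az":-0.0193}, {"az":-0.0193}, {"az":-0.0193}]' > m.json && python3 jog.py m.json 60 >/dev/null; echo '[{"az":-0.0193}, {"az":-0.0193}, {"az":-0.0193}, {"az":-0.0193}, {"az":-0.0193}]' > m.json && python3 jog.py m.json>/dev/null; echo '[{"az":-0.0193}, {"az":-0.0193}, {"az":-0.0189}, {}]' > m.json && python3 jog.py m.json; python3 -c "
from h import *
delta([515,-335,150],toolR(94.1))"
```

```text
t: 10.62
ee_pos: [448.7, -30.5, 145.9]
orientation: [-2.135, -2.304, -0.002]
ft_force: [-0.5, -0.7, -0.5]
width: 60.0
grasp_force: 0.0
t 10.6167 at [448.7 -30.5 145.9] rot [ 0.0007 -0.001   0.0043] then move [-308.4   44.3   -4.1] q [-0.1   0.32  2.08  0.    0.75 -0.17]
```

Converted, -37 mm / 400 = -0.0925, 5 mm / 400 = 0.0125.

```bash
echo '[{"dx":-0.0925, "dy":0.0125}, {"dx":-0.0925, "dy":0.0125}, {"dx":-0.0925, "dy":0.0125}, {"dx":-0.0925, "dy":0.0125}, {"dx":-0.0925, "dy":0.0125}]' > m.json && python3 jog.py m.json >/dev/null; echo '[{"dx":-0.0925, "dy":0.0125}, {"dx":-0.0925, "dy":0.0125}, {"dx":-0.0925, "dy":0.0125, "dz":0.0125}, {"dx":-0.085, "dy":0.01, "dz":0.0125}, {}]' > m.json && python3 jog.py m.json; echo '[{}]' > m.json && python3 jog.py m.json>/dev/null
python3 - <<'E'
from h import *
d=grab('wrist');save(d,'w6.png');import pickle;pickle.dump(d,open('w6.pkl','wb'))
for b in blob(d,(18,110,60),(35,255,255),None,150): print(b[0],b[1],b[2],plane(d,*b[0],15).round(1))
delta([514,-307.4,150],toolR(94.1))
E
```

```text
t: 11.45
ee_pos: [516.7, -362.6, 135.1]
orientation: [2.147, 2.289, 0.002]
ft_force: [0.4, 1.1, -0.1]
width: 59.8
grasp_force: 0.0
[260.8 135.9] 1035 [241 116  41  41] [ 512.5 -305.5   15. ]
[144.4 290.6] 600 [136 262  23  57] [ 396.  -481.1   15. ]
[373.2 290.7] 587 [359 263  24  56] [ 647.5 -464.7   15. ]
[351.9 341.5] 3344 [176 332 319  17] [ 634.6 -533.8   15. ]
t 11.5833 at [ 514.8 -356.7  135.2] rot [ 0.     -0.0024 -0.0038] then move [ 49.2   2.7 -14.8] q [-0.63  0.55  1.69  0.    0.9  -0.7 ]
```

View pics/w6.png

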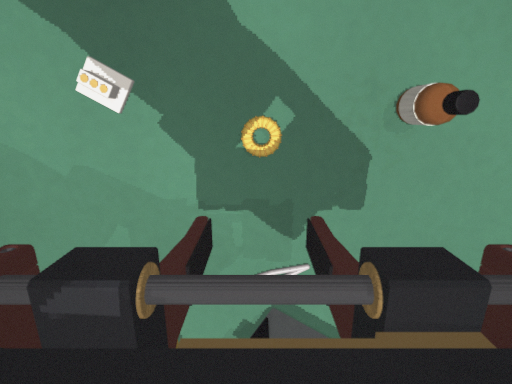

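Coil at (261,136), cap at (105,84), bottle upright at (440,103).

Converted, 30 mm / 400 = 0.075, 25 mm / 400 = 0.0625, -0.003 rad / 6.2832 = -0.0005.

```bash
python3 -c "
from h import *
delta([513.2,-306.3,20],toolR(94.1))"; echo '[{"dx":0.0425, "dy":0.0038, "dz":0.025}, {"dx":0.0425, "dy":0.0025, "dz":0.0625, "az":-0.0005}, {"dx":0.0425, "dy":0.0025, "dz":0.075}, {"dz":0.05}, {}]' > m.json && python3 jog.py m.json;echo '[{}]' > m.json && python3 jog.py m.json; python3 -c "
from h import *
delta([513.2,-306.3,20],toolR(94.1))"
```

```text
t 11.5833 at [ 514.8 -356.7  135.2] rot [ 0.     -0.0024 -0.0038] then move [ 50.4   2.  115.2] q [-0.63  0.55  1.69  0.    0.9  -0.7 ]
t: 12.0
ee_pos: [512.3, -301.3, 47.8]
orientation: [-2.131, -2.298, -0.0]
ft_force: [-0.6, 0.1, -0.5]
width: 60.0
grasp_force: 0.0
t: 12.08
ee_pos: [514.5, -303.7, 51.0]
orientation: [-2.135, -2.302, -0.002]
ft_force: [0.4, 1.4, 1.0]
width: 60.0
grasp_force: 0.0
t 12.0833 at [ 514.5 -303.7   51. ] rot [-0.0007 -0.0025  0.0035] then move [-2.5 -1.4 31. ] q [-0.55  0.65  1.78  0.    0.71 -0.63]
```

Converted, 15 mm / 400 = 0.0375, 13 mm / 400 = 0.0325.

```bash
echo '[{"dx":-0.005, "dy":-0.0025, "dz":0.0375}, {"dz":0.0325}, {"dz":0.005}, {}, {}]' > m.json && python3 jog.py m.json; echo '[{}, {}, {}, {}, {}]' > m.json && python3 jog.py m.json 25;  echo '[{}, {}]' > m.json && python3 jog.py m.json
```

```text
t: 12.5
ee_pos: [514.3, -307.6, 22.2]
orientation: [2.137, 2.302, 0.003]
ft_force: [0.1, -0.3, 0.3]
width: 60.2
grasp_force: 0.0
t: 12.92
ee_pos: [514.2, -307.5, 21.9]
orientation: [2.137, 2.302, 0.003]
ft_force: [0.1, 0.2, 1.2]
width: 35.4
grasp_force: 29.9
t: 13.08
ee_pos: [514.2, -307.5, 21.9]
orientation: [2.137, 2.302, 0.003]
ft_force: [-1.1, 0.8, 3.2]
width: 35.6
grasp_force: 29.9
```

Converted, -30 mm / 400 = -0.075, -20 mm / 400 = -0.05.

```bash
echo '[{"dz":-0.0375}, {"dz":-0.075}, {"dz":-0.075}, {"dz":-0.05}, {}]' > m.json && python3 jog.py m.json
python3 - <<'E'
from h import *
d=grab('wrist');save(d,'w7.png');import pickle;pickle.dump(d,open('w7.pkl','wb'))
o=ctrl.get_obs();R=Ro.from_rotvec(o['orientation'])
for b in blob(d,(18,110,60),(35,255,255),(200,180,320,330),50): print(b[0],b[1],b[2],[R.inv().apply(plane(d,*q,o['ee_pos'][2]-2)-o['ee_pos']).round(1) for q in ((b[2][0]+b[2][2]/2,b[2][1]),b[0])])
delta([527,-94.6,100],toolR(94.1))
E
```

```text
t: 13.5
ee_pos: [516.1, -308.9, 120.8]
orientation: [2.133, 2.297, 0.005]
ft_force: [0.7, -0.9, -0.8]
width: 35.2
grasp_force: 29.8
[258.8 233.8] 2984 [228 200  62  67] [array([24.7, -0. ,  2. ]), array([ 4. , -0.2,  2. ])]
t 13.55 at [ 515.1 -308.2  118.7] rot [0.0049 0.0016 0.0029] then move [212.2  27.1  18.7] q [-0.56  0.54  1.76  0.    0.83 -0.64]
```

View pics/w7.png

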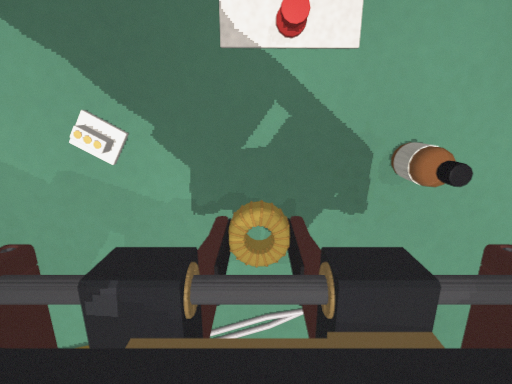

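Coil gripped centrally (hole at (260,239)), post and cap in view, bottle upright.

Converted, 36 mm / 400 = 0.09, 35 mm / 400 = 0.0875, 0.004 rad / 6.2832 = 0.0006.

```bash
echo '[{"dx":0.0875, "dy":0.0113}, {"dx":0.09, "dy":0.0113}, {"dx":0.09, "dy":0.0113}, {"dx":0.09, "dy":0.0113, "ax":0.0006}, {"dx":0.0875, "dy":0.0113}]' > m.json && python3 jog.py m.json >/dev/null; echo '[{"dx":0.0825, "dy":0.0113, "dz":0.025}, {"dz":0.0375}, {"dz":0.05}, {}, {}]' > m.json && python3 jog.py m.json
python3 - <<'E'
from h import *
delta([527.1,-95.6,26],toolR(94.1))
E
```

```text
t: 14.38
ee_pos: [523.4, -94.6, 70.1]
orientation: [-2.133, -2.298, 0.006]
ft_force: [0.4, 0.1, -0.7]
width: 35.6
grasp_force: 29.8
t 14.3833 at [523.4 -94.6  70.1] rot [-0.0069 -0.0021  0.0031] then move [-1.2  3.6 44.1] q [-0.2   0.55  1.92  0.    0.67 -0.28]
```

Converted, 17 mm / 400 = 0.0425, 15 mm / 400 = 0.0375, -0.006 rad / 6.2832 = -0.001.

```bash
echo '[{"dx":-0.0025, "dy":0.0088, "dz":0.0375, "ax":-0.001, "ay":-0.0003, "az":0.0003}, {"dz":0.0425}, {"dz":0.015}, {}, {}]' > m.json && python3 jog.py m.json
python3 - <<'E'
from h import *
delta([527.1,-95.6,26],toolR(94.1))
E
```

```text
t: 14.8
ee_pos: [528.6, -96.2, 34.1]
orientation: [2.138, 2.298, 0.002]
ft_force: [0.5, 0.8, -0.2]
width: 35.7
grasp_force: 29.8
t 14.8 at [528.6 -96.2  34.1] rot [0.003  0.0009 0.0002] then move [ 0.7 -1.4  8.1] q [-0.2   0.62  1.92 -0.    0.6  -0.27]
```

Converted, 4 mm / 400 = 0.01, 2 mm / 400 = 0.005, 0.002 rad / 6.2832 = 0.0003.

```bash
echo '[{"dx":0.0015, "dy":-0.0035, "dz":0.01, "ax":0.0003}, {"dz":0.005}, {}, {}]' > m.json && python3 jog.py m.json; echo '[{"dz":0.0025}, {}]' > m.json && python3 jog.py m.json; echo '[{"dz":0.0025}, {}]' > m.json && python3 jog.py m.json
```

```text
t: 15.13
ee_pos: [527.3, -95.3, 28.1]
orientation: [2.138, 2.299, 0.001]
ft_force: [-0.3, -0.3, -0.6]
width: 35.7
grasp_force: 29.8
t: 15.3
ee_pos: [527.3, -95.3, 26.9]
orientation: [2.138, 2.299, 0.001]
ft_force: [-0.5, 0.1, -0.4]
width: 35.7
grasp_force: 29.8
t: 15.47
ee_pos: [527.4, -95.3, 25.9]
orientation: [2.138, 2.299, 0.001]
ft_force: [-0.9, 0.6, 1.0]
width: 35.6
grasp_force: 29.9
```

Units first: shifts go in shares of 0.4 m and turns go in shares of 2 pi rad. So 0.3 mm / 400 = 0.0008.

```bash
echo '[{"dz":0.0008}, {}, {}, {}]' > m.json && python3 jog.py m.json 56; echo '[{"dz":-0.0375}, {"dz":-0.075}, {"dz":-0.075}, {"dz":-0.0625}, {}]' > m.json && python3 jog.py m.json
python3 - <<'E'
from h import *
delta([393,222,130],toolR(94.1))
d=grab('wrist')
import pickle;pickle.dump(d,open('w8.pkl','wb'))
E
```

```text
t: 15.8
ee_pos: [527.2, -95.3, 25.5]
orientation: [2.138, 2.299, 0.0]
ft_force: [0.3, -1.4, -0.0]
width: 55.3
grasp_force: 0.0
t: 16.22
ee_pos: [529.9, -95.8, 130.0]
orientation: [2.134, 2.294, 0.007]
ft_force: [0.6, -0.4, -0.2]
width: 55.8
grasp_force: 0.0
t 16.2167 at [529.9 -95.8 130. ] rot [0.0087 0.0031 0.0009] then move [ 326.7 -113.8   -0. ] q [-0.2   0.45  1.9  -0.    0.78 -0.27]
```

Converted, 36 mm / 400 = 0.09, -12.5 mm / 400 = -0.0313.

```bash
echo '[{"dx":0.09, "dy":-0.0313}, {"dx":0.09, "dy":-0.0313}, {"dx":0.09, "dy":-0.0313}, {"dx":0.09, "dy":-0.0313}, {"dx":0.09, "dy":-0.0313}]' > m.json && python3 jog.py m.json >/dev/null;echo '[{"dx":0.09, "dy":-0.0313}, {"dx":0.09, "dy":-0.0313}, {"dx":0.09, "dy":-0.0313}, {"dx":0.09, "dy":-0.0313}, {}]' > m.json && python3 jog.py m.json ;echo '[{}]' > m.json && python3 jog.py m.json>/dev/null
python3 - <<'E'
from h import *
d=grab('wrist');save(d,'w9.png');import pickle;pickle.dump(d,open('w9.pkl','wb'))
for b in blob(d,(4,110,60),(19,255,255),(150,50,370,220),100): print(b[0],b[1],b[2],plane(d,*b[0],13).round(1))
delta([391,274,20],toolR(94.1))
E
```

```text
t: 17.1
ee_pos: [388.6, 224.0, 124.0]
orientation: [2.133, 2.306, -0.001]
ft_force: [0.3, 0.1, 0.9]
width: 56.3
grasp_force: 0.0
[265.  137.6] 1049 [245 117  41  42] [390.5 272.7  13. ]
t 17.2333 at [390.5 219.9 124.1] rot [-0.0002  0.002   0.0033] then move [ 53.9   4.3 104.1] q [ 0.49  0.36  2.09 -0.    0.69  0.41]
```

View pics/w9.png

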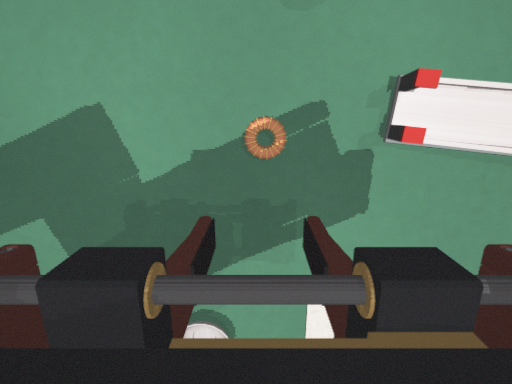

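Copper coil at (265,138), clear of the chute.

Converted, 30 mm / 400 = 0.075, 25 mm / 400 = 0.0625, 0.002 rad / 6.2832 = 0.0003.

```bash
echo '[{"dx":0.045, "dy":0.0038, "dz":0.025, "az":0.0003}, {"dx":0.045, "dy":0.0033, "dz":0.0625}, {"dx":0.0425, "dy":0.0025, "dz":0.075}, {"dz":0.045}, {}]' > m.json && python3 jog.py m.json >/dev/null;echo '[{}, {}]' > m.json && python3 jog.py m.json; python3 -c "
from h import *
delta([390.8,273.3,21],toolR(94.1))"
```

```text
t: 17.82
ee_pos: [392.1, 271.8, 42.4]
orientation: [2.143, 2.295, 0.0]
ft_force: [-0.1, -0.4, -0.8]
width: 55.9
grasp_force: 0.0
t 17.8167 at [392.1 271.8  42.4] rot [ 0.0012  0.0012 -0.003 ] then move [ 1.6 -1.2 21.4] q [ 0.58  0.55  2.05 -0.    0.54  0.52]
```

Converted, 12 mm / 400 = 0.03, 8 mm / 400 = 0.02, -0.002 rad / 6.2832 = -0.0003.

```bash
echo '[{"dx":0.0038, "dy":-0.003, "dz":0.03, "az":-0.0003}, {"dz":0.02}, {"dz":0.0013}, {}, {}]' > m.json && python3 jog.py m.json; echo '[{}, {}, {}, {}, {}]' > m.json && python3 jog.py m.json 25;  echo '[{}, {}]' > m.json && python3 jog.py m.json;echo '[{"dz":-0.0375}, {"dz":-0.075}, {"dz":-0.075}, {"dz":-0.05}, {}]' > m.json && python3 jog.py m.json
python3 - <<'E'
from h import *
d=grab('wrist');import pickle;pickle.dump(d,open('w10.pkl','wb'))
o=ctrl.get_obs();R=Ro.from_rotvec(o['orientation'])
for b in blob(d,(4,110,50),(19,255,255),(200,180,320,330),50): print(b[0],b[1],b[2],[R.inv().apply(plane(d,*q,o['ee_pos'][2]-2)-o['ee_pos']).round(1) for q in ((b[2][0]+b[2][2]/2,b[2][1]),b[0])])
delta([517,44.8,100],toolR(94.1))
E
```

```text
t: 18.23
ee_pos: [390.7, 274.1, 22.1]
orientation: [2.139, 2.299, 0.001]
ft_force: [-0.2, -0.3, 1.2]
width: 55.9
grasp_force: 0.0
t: 18.65
ee_pos: [390.5, 274.4, 21.7]
orientation: [2.138, 2.299, 0.001]
ft_force: [0.8, 0.3, 2.5]
width: 36.1
grasp_force: 29.9
t: 18.82
ee_pos: [390.5, 274.4, 21.6]
orientation: [2.138, 2.299, 0.001]
ft_force: [0.2, 0.7, 2.3]
width: 36.0
grasp_force: 29.9
t: 19.23
ee_pos: [391.9, 275.6, 119.8]
orientation: [2.137, 2.298, 0.01]
ft_force: [0.7, -0.4, -1.1]
width: 36.2
grasp_force: 29.7
[258.7 238.6] 2927 [228 206  63  65] [array([22.4,  0.1,  2. ]), array([ 2.3, -0.3,  2. ])]
t 19.2833 at [391.1 275.  118.1] rot [ 0.0048 -0.0009  0.0009] then move [-238.7  109.1   18.1] q [ 0.59  0.4   2.03 -0.    0.7   0.52]
```

Converted, -34 mm / 400 = -0.085, 15.6 mm / 400 = 0.039, 0.004 rad / 6.2832 = 0.0006.

```bash
echo '[{"dx":-0.085, "dy":0.039}, {"dx":-0.085, "dy":0.039}, {"dx":-0.085, "dy":0.039, "ax":0.0006}, {"dx":-0.085, "dy":0.039}, {"dx":-0.085, "dy":0.039}]' > m.json && python3 jog.py m.json >/dev/null;echo '[{"dx":-0.085, "dy":0.039}, {"dx":-0.085, "dy":0.0388, "dz":0.025}, {"dz":0.05}, {"dz":0.025}, {}]' > m.json && python3 jog.py m.json>/dev/null;echo '[{}]' > m.json && python3 jog.py m.json
python3 - <<'E'
from h import *
delta([517,45.3,26],toolR(94.1))
d=grab('top');save(d,'t2.png')
E
```

```text
t: 20.2
ee_pos: [514.3, 45.3, 75.2]
orientation: [-2.136, -2.298, 0.009]
ft_force: [0.2, -0.4, 0.0]
width: 35.9
grasp_force: 29.7
t 20.2 at [514.3  45.3  75.2] rot [-0.0067  0.0009  0.0017] then move [-0.2  2.7 49.2] q [ 0.07  0.53  1.96 -0.    0.66 -0.01]
```

Converted, 20 mm / 400 = 0.05, 15 mm / 400 = 0.0375, -0.006 rad / 6.2832 = -0.001.

```bash
echo '[{"dy":0.0063, "dz":0.0375, "ax":-0.001}, {"dz":0.05}, {"dz":0.02}, {}, {}]' > m.json && python3 jog.py m.json
python3 - <<'E'
from h import *
delta([517,45.3,26],toolR(94.1))
E
```

```text
t: 20.67
ee_pos: [518.4, 45.6, 33.9]
orientation: [2.136, 2.3, 0.002]
ft_force: [0.1, -0.3, -0.8]
width: 36.2
grasp_force: 29.7
t 20.6667 at [518.4  45.6  33.9] rot [0.0028 0.001  0.002 ] then move [-0.2 -1.4  7.9] q [ 0.07  0.61  1.96 -0.    0.57 -0.01]
```

Converted, 4 mm / 400 = 0.01, 2 mm / 400 = 0.005, 0.002 rad / 6.2832 = 0.0003.

```bash
echo '[{"dy":-0.0035, "dz":0.01, "ax":0.0003}, {"dz":0.005}, {}, {}]' > m.json && python3 jog.py m.json; echo '[{"dz":0.0025}, {}]' > m.json && python3 jog.py m.json; echo '[{"dz":0.0025}, {}]' > m.json && python3 jog.py m.json
```

```text
t: 21.0
ee_pos: [517.4, 44.9, 27.9]
orientation: [2.138, 2.299, 0.001]
ft_force: [-0.7, -0.0, -1.2]
width: 36.2
grasp_force: 29.7
t: 21.17
ee_pos: [517.4, 44.8, 26.7]
orientation: [2.138, 2.299, 0.001]
ft_force: [-0.0, 1.2, -1.0]
width: 35.9
grasp_force: 29.7
t: 21.33
ee_pos: [517.5, 44.8, 25.7]
orientation: [2.138, 2.299, 0.001]
ft_force: [-0.1, 0.4, 1.0]
width: 35.7
grasp_force: 29.8
```

Converted, 0.3 mm / 400 = 0.0008.

```bash
echo '[{"dz":0.0008}, {}, {}, {}]' > m.json && python3 jog.py m.json 56; echo '[{"dz":-0.0375}, {"dz":-0.075}, {"dz":-0.0875}, {"dy":-0.05, "dz":-0.0875}, {"dy":-0.075}]' > m.json && python3 jog.py m.json; echo '[{"dy":-0.05, "az":0.0191}, {"az":0.0191}, {"az":0.0191}, {"az":0.0191}, {"az":0.0191}]' > m.json && python3 jog.py m.json >/dev/null; echo '[{"az":0.0191}, {"az":0.0191}, {"az":0.0191}, {"az":0.0191}, {"az":0.0191}]' > m.json && python3 jog.py m.json >/dev/null; echo '[{"az":0.0191}, {"az":0.0191}, {"az":0.0207}, {}]' > m.json && python3 jog.py m.json
python3 - <<'E'
from h import *
d=grab('wrist');save(d,'w11.png');import pickle;pickle.dump(d,open('w11.pkl','wb'))
delta([320,-245,140],toolR(-30))
E
```

```text
t: 21.67
ee_pos: [517.2, 44.8, 25.3]
orientation: [2.138, 2.299, 0.0]
ft_force: [-0.5, 0.0, -0.4]
width: 55.3
grasp_force: 0.0
t: 22.08
ee_pos: [472.8, 41.7, 145.7]
orientation: [2.133, 2.293, 0.015]
ft_force: [-0.1, -0.9, 0.9]
width: 56.0
grasp_force: 0.0
t: 23.25
ee_pos: [447.2, 39.9, 140.2]
orientation: [3.138, 0.116, 0.002]
ft_force: [-0.2, -0.1, -0.2]
width: 56.1
grasp_force: 0.0
t 23.3 at [447.2  39.9 140.2] rot [ 6.000e-04 -1.600e-03  6.041e-01] then move [3.230e+01 3.103e+02 2.000e-01] q [ 0.06  0.33  2.08 -0.    0.73  1.55]
```

View pics/w11.png

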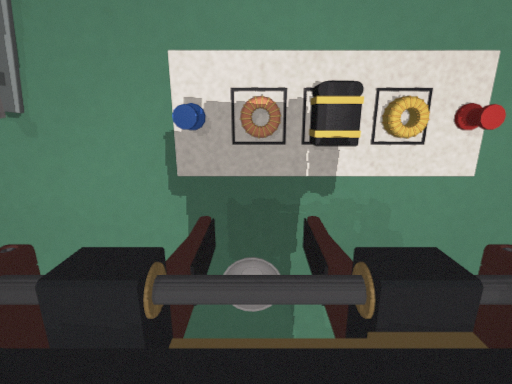

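Board view: copper at (261,117), housing (336,114), yellow (408,117), all inside their outlines. Verify numerically, and get the cap pose from the earlier frames.

Run:
```python
from h import *
import pickle
d=pickle.load(open('w11.pkl','rb'))
for b in blob(d,(4,110,50),(17,255,255),(235,90,285,145),200): print('cop',b[0],b[1],plane(d,*b[0],17).round(1))
for b in blob(d,(18,110,60),(35,255,255),(380,90,435,145),200): print('yel',b[0],b[1],plane(d,*b[0],17).round(1))
housing(d,(305,85,370,145))
for f,roi in(('w6.pkl',(70,50,140,118)),('w7.pkl',(60,105,135,170))):
    d=pickle.load(open(f,'rb'))
    D=[plane(d,*b[0],21) for b in blob(d,(15,90,80),(35,255,255),roi,8)];print('dots',[x.round(1) for x in D])
    m=cv2.inRange(cv2.cvtColor(d['img'],cv2.COLOR_RGB2HSV),(0,0,130),(180,60,255));k=np.zeros_like(m);k[roi[1]:roi[3],roi[0]:roi[2]]=m[roi[1]:roi[3],roi[0]:roi[2]]
    c=np.vstack([q for q in cv2.findContours(k,cv2.RETR_EXTERNAL,cv2.CHAIN_APPROX_NONE)[0] if cv2.contourArea(q)>30])
    print(cv2.minAreaRect(np.array([plane(d,*q[0],6)[:2] for q in c],np.float32)))
```

```text
cop [260.1 116.7] 873 [516.5  43.3  17. ]
yel [405.9 116.5] 1416 [526.8 -93.   17. ]
bands [[311, 95, 53, 10], [310, 129, 51, 9]] centre [521.4 -22.9  34. ] sep 28.7 yaw 4.6
dots [array([ 354.8, -265.3,   21. ]), array([ 362.9, -269.1,   21. ]), array([ 370.9, -272.8,   21. ])]
((362.3623352050781, -268.9421081542969), (34.334415435791016, 46.78547286987305), 65.09786224365234)
dots [array([ 355. , -265.4,   21. ]), array([ 363., -269.,   21.]), array([ 371.2, -272.8,   21. ])]
((363.81903076171875, -268.5838928222656), (35.358943939208984, 47.02641296386719), 65.55975341796875)
```

Cap centre (363,−269), rib yaw −25°. Both frames agree. Go there.

Converted, 0.1016 rad / 6.2832 = 0.0162.

```bash
echo '[{"az":0.0162}, {"az":0.0162}, {"az":0.0162}, {"az":0.0162}, {"az":0.0162}]' > m.json && python3 jog.py m.json 44; python3 -c "
from h import *
delta([363,-269,80],toolR(-25))"
```

```text
t: 23.72
ee_pos: [447.2, 39.9, 140.2]
orientation: [3.069, -0.67, 0.002]
ft_force: [0.1, -0.9, 0.6]
width: 44.2
grasp_force: 0.0
t 23.7167 at [447.2  39.9 140.2] rot [ 0.0003 -0.0017  0.0062] then move [ 54.2 315.5  60.2] q [ 0.06  0.33  2.08 -0.    0.73  2.07]
```

Converted, 35 mm / 400 = 0.0875, 6 mm / 400 = 0.015, 0.003 rad / 6.2832 = 0.0005.

```bash
echo '[{"dx":0.015, "dy":0.0875, "az":0.0005}, {"dx":0.015, "dy":0.0875, "az":0.0005}, {"dx":0.015, "dy":0.0875}, {"dx":0.015, "dy":0.0875}, {"dx":0.015, "dy":0.0875}]' > m.json && python3 jog.py m.json >/dev/null; echo '[{"dx":0.015, "dy":0.0875, "dz":0.0375}, {"dx":0.015, "dy":0.0875, "dz":0.0375}, {"dx":0.015, "dy":0.0875, "dz":0.0375}, {"dx":0.015, "dy":0.0875, "dz":0.0375}, {}]' > m.json && python3 jog.py m.json>/dev/null; echo '[{}]' > m.json && python3 jog.py m.json; python3 -c "
from h import *
delta([363,-269,25],toolR(-25))"
```

```text
t: 24.63
ee_pos: [362.7, -269.8, 79.6]
orientation: [-3.067, 0.68, -0.0]
ft_force: [-0.4, 0.2, -0.5]
width: 44.4
grasp_force: 0.0
t 24.6333 at [ 362.7 -269.8   79.6] rot [-0.0001 -0.0001  0.0002] then move [-0.  -0.9 54.6] q [-0.67  0.45  2.1   0.    0.59  1.34]
```

Converted, 20 mm / 400 = 0.05, 11 mm / 400 = 0.0275.

```bash
echo '[{"dy":-0.002, "dz":0.05}, {"dz":0.05}, {"dz":0.0275}, {}, {}]' > m.json && python3 jog.py m.json; echo '[{}]' > m.json && python3 jog.py m.json; python3 -c "
from h import *
delta([363,-269,25],toolR(-25))"
```

```text
t: 25.05
ee_pos: [364.1, -267.0, 29.4]
orientation: [3.068, -0.676, 0.001]
ft_force: [1.2, -0.4, 0.8]
width: 43.8
grasp_force: 0.0
t: 25.13
ee_pos: [364.6, -267.7, 30.1]
orientation: [3.067, -0.676, 0.003]
ft_force: [-0.2, 0.2, 0.0]
width: 43.9
grasp_force: 0.0
t 25.1333 at [ 364.6 -267.7   30.1] rot [ 0.0004 -0.0024  0.0022] then move [-0.9  1.9  5.1] q [-0.66  0.56  2.11  0.    0.47  1.34]
```

Converted, 3 mm / 400 = 0.0075, 1.8 mm / 400 = 0.0045, -0.002 rad / 6.2832 = -0.0003.

```bash
echo '[{"dx":-0.0025, "dy":0.0045, "dz":0.0075, "ay":-0.0003, "az":0.0003}, {"dz":0.0038}, {}, {}]' > m.json && python3 jog.py m.json; echo '[{}, {}, {}, {}, {}]' > m.json && python3 jog.py m.json 5;  echo '[{}, {}, {}]' > m.json && python3 jog.py m.json
```

```text
t: 25.47
ee_pos: [362.5, -269.2, 25.1]
orientation: [3.066, -0.682, 0.0]
ft_force: [-0.1, 0.3, 0.7]
width: 43.8
grasp_force: 0.0
t: 25.88
ee_pos: [362.4, -269.2, 24.9]
orientation: [3.066, -0.682, -0.001]
ft_force: [0.4, -0.7, 0.1]
width: 14.0
grasp_force: 0.0
t: 26.13
ee_pos: [362.4, -269.2, 24.9]
orientation: [3.066, -0.682, -0.001]
ft_force: [-0.2, 0.2, 0.5]
width: 12.1
grasp_force: 30.0
```

Converted, -30 mm / 400 = -0.075, -15 mm / 400 = -0.0375, -0.1 rad / 6.2832 = -0.0159.

```bash
echo '[{"dz":-0.0375}, {"dz":-0.075}, {"dz":-0.075}, {"dz":-0.075, "az":-0.0159}, {"az":-0.0159}]' > m.json && python3 jog.py m.json; echo '[{"az":-0.0175}, {"az":-0.0175}, {"az":-0.0143}, {}]' > m.json && python3 jog.py m.json
python3 - <<'E'
from h import *
d=grab('wrist');save(d,'w12.png');import pickle;pickle.dump(d,open('w12.pkl','wb'))
o=ctrl.get_obs();R=Ro.from_rotvec(o['orientation'])
for b in blob(d,(15,90,60),(35,255,255),(215,200,305,330),8): print(b[0],b[1],R.inv().apply(plane(d,*b[0],o['ee_pos'][2]-4)-o['ee_pos']).round(1))
delta([440,-31,140],toolR(4.1))
E
```

```text
t: 26.55
ee_pos: [364.7, -270.9, 134.3]
orientation: [3.116, -0.365, 0.01]
ft_force: [0.6, -1.2, -0.3]
width: 11.5
grasp_force: 30.0
t: 26.88
ee_pos: [362.4, -269.0, 130.0]
orientation: [3.139, 0.118, -0.001]
ft_force: [0.9, 0.5, 0.0]
width: 11.5
grasp_force: 30.0
[258.8 225.7] 96 [9.1 0.4 4. ]
[258.9 239.8] 96 [0.2 0.5 4. ]
[258.7 253.6] 90 [-8.8  0.4  4. ]
[232.9 290.8] 296 [-34.3 -15.4   4. ]
[284.8 290.8] 309 [-34.2  16.7   4. ]
t 26.9333 at [ 362.3 -269.   129.9] rot [ 0.      0.0004 -0.0011] then move [  94.5 -231.9  -10.1] q [-0.66  0.35  2.08 -0.    0.71  0.84]
```

View pics/w12.png

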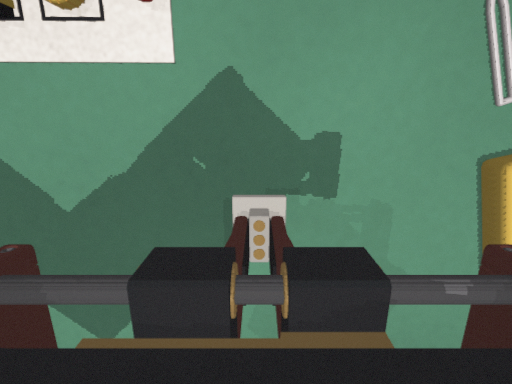

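Cap centred in the grip, dots at (259,226/240/254). Move to check the housing pose again.

Converted, -34 mm / 400 = -0.085, 13.5 mm / 400 = 0.0338.

```bash
echo '[{"dx":0.0338, "dy":-0.085, "dz":-0.005}, {"dx":0.0338, "dy":-0.085, "dz":-0.005}, {"dx":0.0338, "dy":-0.085, "dz":-0.005}, {"dx":0.0338, "dy":-0.085, "dz":-0.005}, {"dx":0.0338, "dy":-0.085, "dz":-0.005}]' > m.json && python3 jog.py m.json >/dev/null; echo '[{"dx":0.0338, "dy":-0.085}, {"dx":0.0338, "dy":-0.085}, {}, {}]' > m.json && python3 jog.py m.json
python3 - <<'E'
from h import *
d=grab('wrist');save(d,'w13.png');import pickle;pickle.dump(d,open('w13.pkl','wb'))
c=housing(d,(225,65,300,145))
delta([*c[:2],100],toolR(4.1))
squares(d,[(150,70,222,145)])
# black silhouette of housing
for b in blob(d,(18,110,60),(35,255,255),(300,60,380,150),100): print('yel',b[0],b[1],plane(d,*b[0],17).round(1))
for b in blob(d,(4,110,50),(17,255,255),(140,60,225,150),100): print('cop',b[0],b[1],plane(d,*b[0],17).round(1))
E
```

```text
t: 27.68
ee_pos: [439.8, -23.3, 139.7]
orientation: [3.139, 0.116, -0.001]
ft_force: [-0.1, -1.0, -0.4]
width: 11.7
grasp_force: 30.0
bands [[245, 81, 48, 8], [246, 116, 46, 8]] centre [521.5 -25.9  34. ] sep 28.8 yaw 4.6
t 27.7333 at [439.3 -24.4 139.6] rot [0.0002 0.001  0.0009] then move [81.9  7.4 39.6] q [-0.08  0.32  2.1  -0.    0.72  1.42]
[516.7  44.5] [52.7 53.3] 4.2
yel [341.7 103.2] 1243 [526.5 -94.   17. ]
cop [193.3 102.8] 1032 [516.7  42.7  17. ]
```

View pics/w13.png

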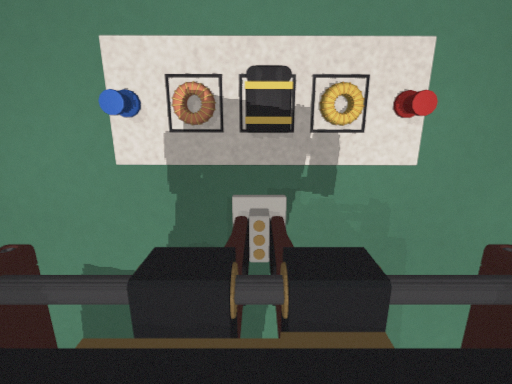

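Everything in place. Check that the band midpoint is the housing's true centre, using its end edges.

Run:
```python
from h import *
import pickle
d=pickle.load(open('w13.pkl','rb'));print((-np.array(d['R']).T@d['t']).round(0))
g=d['img'].max(2).astype(int)
for u in(265,269,273):
    print(u,g[60:70,u],g[126:138,u])
for v in(66,67,68,69,70,130,131,132,133): print(v,plane(d,269,v,34).round(1),plane(d,269,v,4).round(1))
for v in(98,106): 
    r=np.nonzero(g[v,238:300]<60)[0]+238;print(v,r,plane(d,246,v,34).round(1),plane(d,291,v,34).round(1))
```

```text
[511. -19. 284.]
265 [209 210 213 214 202  91  38  51  52  53] [ 37  31  32  35  32  28  66 137 141 143 146 157]
269 [213 215 217 214 200  96  41  50  51  52] [ 36  32  36  31  32  29  62 129 135 137 137 142]
273 [214 214 214 215 203 104  38  48  49  50] [ 33  30  34  28  29  32  65 130 144 143 142 142]
66 [550.4 -24.   34. ] [555.2 -24.7   4. ]
67 [549.7 -24.1  34. ] [554.3 -24.7   4. ]
68 [548.9 -24.1  34. ] [553.5 -24.8   4. ]
69 [548.1 -24.2  34. ] [552.6 -24.9   4. ]
70 [547.3 -24.3  34. ] [551.7 -25.    4. ]
130 [498.2 -28.4  34. ] [496.7 -29.6   4. ]
131 [497.4 -28.5  34. ] [495.8 -29.7   4. ]
132 [496.5 -28.5  34. ] [494.8 -29.7   4. ]
133 [495.6 -28.6  34. ] [493.8 -29.8   4. ]
98 [240 241 247 248 249 250 251 252 253 254 255 263 264 265 268 269 272 278
 280 281 282 283 284 285 286 287 288 289 290 293] [523.6  -6.4  34. ] [526.5 -45.   34. ]
106 [240 241 246 247 248 249 250 251 252 253 254 255 256 257 258 259 260 261
 262 263 264 265 266 267 268 269 270 271 272 273 274 275 276 277 278 279
 281 282 283 284 285 286 287 288 289 290 293] [517.1  -6.8  34. ] [519.9 -45.7  34. ]
```

The edges suggest the bands aren't symmetric about the centre; cross-check with the side camera.

Run:
```python
from h import *
import pickle
s=grab('side');pickle.dump(s,open('s13.pkl','wb'))
ax=np.array([.9974,.0715,0]);ay=np.array([-.0715,.9974,0]);c0=np.array([522,-25,0])
# sample along lines parallel to board x: on the top near its -y edge, and mid
for y,z in((-12,34),(0,34),(10,34),(-20,20)):
    row=[]
    for x in np.arange(-36,40,1.5):
        u,v=proj(s,c0+ax*x+ay*y+[0,0,z]);p=cv2.getRectSubPix(s['img'],(1,1),(float(u),float(v)))[0,0]
        row.append((x,p.max(),p[0]-int(p[2])if True else 0))
    print(y,z,' '.join(f'{x:g}:{m}/{int(b)}' for x,m,b in row))
```

```text
-12 34 -36:125/12 -34.5:125/13 -33:123/12 -31.5:121/12 -30:109/11 -28.5:90/8 -27:66/5 -25.5:42/5 -24:22/2 -22.5:15/249 -21:25/8 -19.5:47/27 -18:70/46 -16.5:91/65 -15:103/76 -13.5:107/82 -12:93/68 -10.5:73/51 -9:50/33 -7.5:24/14 -6:17/8 -4.5:21/8 -3:21/254 -1.5:25/252 0:27/254 1.5:29/253 3:26/254 4.5:24/255 6:26/255 7.5:39/13 9:61/34 10.5:96/66 12:129/94 13.5:154/114 15:164/121 16.5:147/107 18:121/87 19.5:86/58 21:57/30 22.5:36/9 24:25/255 25.5:26/0 27:46/4 28.5:85/7 30:122/10 31.5:151/13 33:172/16 34.5:182/18 36:186/18 37.5:186/17 39:184/16
0 34 -36:127/13 -34.5:127/13 -33:126/11 -31.5:123/11 -30:120/13 -28.5:115/12 -27:99/10 -25.5:77/6 -24:51/1 -22.5:35/3 -21:29/10 -19.5:46/32 -18:70/52 -16.5:93/71 -15:105/83 -13.5:103/81 -12:92/71 -10.5:72/53 -9:47/33 -7.5:26/15 -6:13/2 -4.5:11/255 -3:12/254 -1.5:12/255 0:9/254 1.5:12/252 3:24/253 4.5:24/253 6:23/1 7.5:29/8 9:61/37 10.5:97/67 12:135/97 13.5:154/113 15:160/118 16.5:152/112 18:122/90 19.5:89/63 21:55/34 22.5:31/12 24:20/1 25.5:24/253 27:47/3 28.5:80/8 30:119/13 31.5:148/14 33:167/15 34.5:176/17 36:180/16 37.5:182/16 39:181/17
10 34 -
[... 418 characters left out ...]
0/3 25.5:54/3 27:75/6 28.5:103/10 30:131/12 31.5:157/14 33:172/15 34.5:181/17 36:185/19 37.5:185/18 39:185/18
-20 20 -36:121/11 -34.5:121/10 -33:118/10 -31.5:112/10 -30:104/11 -28.5:87/8 -27:69/5 -25.5:50/3 -24:29/255 -22.5:17/255 -21:14/4 -19.5:34/24 -18:55/43 -16.5:74/60 -15:83/63 -13.5:84/63 -12:75/57 -10.5:56/46 -9:38/29 -7.5:22/12 -6:8/255 -4.5:4/255 -3:5/0 -1.5:13/250 0:14/255 1.5:14/3 3:5/2 4.5:2/1 6:5/1 7.5:14/0 9:24/10 10.5:40/26 12:63/47 13.5:76/59 15:83/65 16.5:83/63 18:69/53 19.5:53/39 21:37/21 22.5:20/9 24:14/2 25.5:22/0 27:47/5 28.5:76/8 30:111/10 31.5:140/14 33:162/16 34.5:176/16 36:179/17 37.5:181/17 39:182/16<stdin>:10: RuntimeWarning: overflow encountered in scalar subtract
```

Side view gives length 56 and centre about +0.8 mm from the square centre along board x; use (522.7, −25.3).

Converted, 33 mm / 400 = 0.0825, 30 mm / 400 = 0.075.

```bash
python3 -c "
from h import *
delta([522.7,-25.3,75],toolR(4.1))"; echo '[{"dx":0.05, "dy":0.005}, {"dx":0.075, "dy":0.0063, "dz":0.025}, {"dx":0.0825, "dy":0.005, "dz":0.0625}, {"dz":0.05}, {}]' > m.json && python3 jog.py m.json >/dev/null; echo '[{}, {}]' > m.json && python3 jog.py m.json; python3 -c "
from h import *
delta([522.7,-25.3,63],toolR(4.1))"
```

```text
t 27.7833 at [439.1 -25.2 139.6] rot [ 0.0002  0.0011 -0.0004] then move [83.3  6.1 64.6] q [-0.08  0.32  2.1  -0.    0.72  1.42]
t: 28.37
ee_pos: [521.6, -26.4, 85.2]
orientation: [-3.14, -0.11, 0.003]
ft_force: [0.1, -0.4, -0.3]
width: 11.6
grasp_force: 30.0
t 28.3667 at [521.6 -26.4  85.2] rot [-0.0001  0.0017 -0.0015] then move [ 1.1 -1.1 22.2] q [-0.07  0.51  1.94 -0.    0.68  1.43]
```

Converted, 10 mm / 400 = 0.025, 1.1 mm / 400 = 0.0028, -0.002 rad / 6.2832 = -0.0003.

```bash
echo '[{"dx":0.0028, "dy":-0.0025, "dz":0.025, "az":-0.0003}, {"dz":0.025}, {}, {}]' > m.json && python3 jog.py m.json; echo '[{}, {}]' > m.json && python3 jog.py m.json; python3 -c "
from h import *
delta([522.7,-25.3,59],toolR(4.1))"
```

```text
t: 28.7
ee_pos: [523.1, -24.3, 64.4]
orientation: [-3.139, -0.117, 0.002]
ft_force: [0.5, -0.1, 0.2]
width: 11.8
grasp_force: 30.0
t: 28.87
ee_pos: [524.0, -24.3, 65.1]
orientation: [3.139, 0.117, 0.0]
ft_force: [0.4, 0.4, -0.3]
width: 11.9
grasp_force: 30.0
t 28.8667 at [524.  -24.3  65.1] rot [ 0.0001 -0.0001  0.0028] then move [-1.3  0.9  6.1] q [-0.07  0.55  1.95 -0.    0.64  1.43]
```

Converted, 3 mm / 400 = 0.0075, -1.2 mm / 400 = -0.003, 0.002 rad / 6.2832 = 0.0003.

```bash
echo '[{"dx":-0.003, "dy":0.0023, "dz":0.0075, "az":0.0003}, {"dz":0.0025}, {}, {}]' > m.json && python3 jog.py m.json; echo '[{"dz":0.0025}, {}]' > m.json && python3 jog.py m.json; echo '[{"dz":0.0025}, {}]' > m.json && python3 jog.py m.json
```

```text
t: 29.2
ee_pos: [522.6, -25.4, 60.7]
orientation: [3.139, 0.113, -0.001]
ft_force: [-0.3, 0.6, -0.1]
width: 11.8
grasp_force: 30.0
t: 29.37
ee_pos: [522.6, -25.4, 59.7]
orientation: [3.139, 0.113, -0.001]
ft_force: [0.3, -0.3, -0.2]
width: 11.5
grasp_force: 30.0
t: 29.53
ee_pos: [522.8, -25.4, 58.9]
orientation: [3.139, 0.113, -0.0]
ft_force: [-1.5, 0.1, 1.4]
width: 11.8
grasp_force: 30.0
```

Contact. Release, retreat, inspect.

Converted, -38 mm / 400 = -0.095, -35 mm / 400 = -0.0875.

```bash
echo '[{}, {}, {}]' > m.json && python3 jog.py m.json 36; echo '[{"dz":-0.0375}, {"dz":-0.075}, {"dz":-0.0875}, {"dx":-0.095, "dz":-0.0375}, {"dx":-0.095}]' > m.json && python3 jog.py m.json >/dev/null; echo '[{}, {}]' > m.json && python3 jog.py m.json
python3 - <<'E'
from h import *
w=grab('wrist');s=grab('side')
a=cv2.resize(w['img'][60:190,90:440],None,fx=2.2,fy=2.2);b=cv2.resize(s['img'][160:345,130:400],None,fx=1.6,fy=1.6)
o=np.zeros((a.shape[0]+b.shape[0],a.shape[1],3),np.uint8);o[:a.shape[0]]=a;o[a.shape[0]:,:b.shape[1]]=b
save({'img':o},'fin.png');print(o.shape)
for b in blob(w,(15,90,60),(35,255,255),(225,60,300,150),8): print(b[0],b[1],plane(w,*b[0],55).round(1))
E
```

```text
t: 29.78
ee_pos: [522.7, -25.4, 58.8]
orientation: [3.139, 0.113, -0.001]
ft_force: [-0.7, -0.1, 0.4]
width: 28.3
grasp_force: 0.0
t: 30.37
ee_pos: [445.1, -30.8, 154.0]
orientation: [-3.14, -0.113, 0.002]
ft_force: [0.7, 0.7, 0.1]
width: 36.2
grasp_force: 0.0
(582, 770, 3)
[238.   91.3] 23 [533.3  -7.5  55. ]
[279.9  91.5] 22 [535.6 -42.3  55. ]
[259.   94.2] 44 [532.3 -25.1  55. ]
[259.  105.5] 44 [523.3 -25.7  55. ]
[259.  116.5] 44 [514.3 -26.4  55. ]
[238.6 124. ] 26 [506.9  -9.4  55. ]
[279. 124.] 21 [509.4 -43.9  55. ]
```

View pics/fin.png

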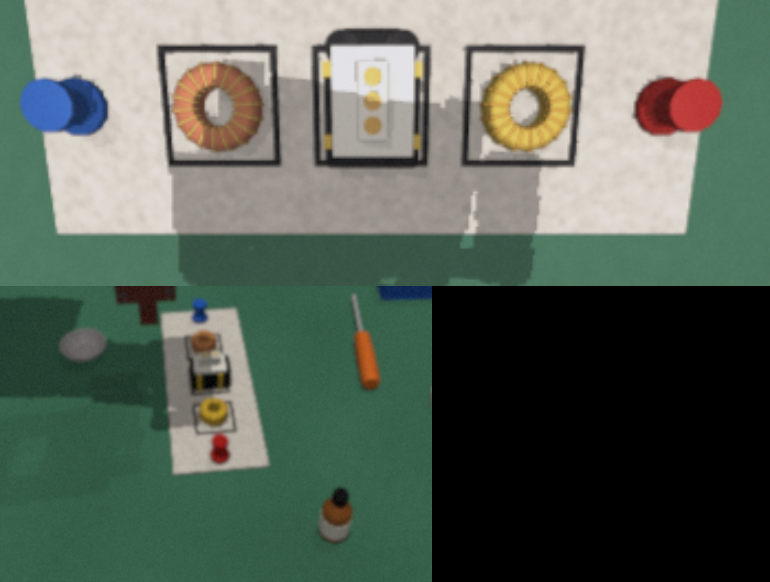

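Picture: cap upright and in line on the housing, coils in their squares, bottle standing. The cap may sit ~1 mm rearward; quantify it in the same frame.

Run:
```python
from h import *
w=grab('wrist');s=grab('side')
ax=np.array([.9974,.0715,0]);ay=np.array([-.0715,.9974,0]);c0=np.array([522,-25,0])
def line(d,y,z,xs):
    out=[]
    for x in xs:
        u,v=proj(d,c0+ax*x+ay*y+[0,0,z]);out.append(f"{x:g}:{cv2.getRectSubPix(d['img'],(1,1),(float(u),float(v)))[0,0].max()}")
    print(y,z,' '.join(out))
print('wrist')
for y in(-9,0,9):
    line(w,y,34,np.arange(22,33,.7)); line(w,y,40,np.arange(18,27,.7)); line(w,y,40,np.arange(-26,-17,.7)); line(w,y,34,np.arange(-33,-22,.7))
print('side')
for y in(-13,-10): line(s,y,40,np.arange(-30,32,1.5))
```

```text
wrist
-9 34 22:226 22.7:212 23.4:128 24.1:81 24.8:67 25.5:65 26.2:65 26.9:67 27.6:63 28.3:52 29:60 29.7:129 30.4:206 31.1:215 31.8:214 32.5:216
-9 40 18:229 18.7:229 19.4:229 20.1:230 20.8:229 21.5:225 22.2:200 22.9:118 23.6:73 24.3:67 25:65 25.7:66 26.4:65
-9 40 -26:134 -25.3:95 -24.6:53 -23.9:32 -23.2:32 -22.5:30 -21.8:39 -21.1:72 -20.4:146 -19.7:164 -19:170 -18.3:170 -17.6:169
-9 34 -33:149 -32.3:150 -31.6:151 -30.9:151 -30.2:145 -29.5:142 -28.8:142 -28.1:142 -27.4:140 -26.7:135 -26:110 -25.3:60 -24.6:37 -23.9:31 -23.2:30 -22.5:32
0 34 22:226 22.7:211 23.4:123 24.1:69 24.8:53 25.5:52 26.2:51 26.9:50 27.6:52 28.3:44 29:50 29.7:120 30.4:200 31.1:213 31.8:211 32.5:212
0 40 18:226 18.7:230 19.4:229 20.1:230 20.8:229 21.5:225 22.2:199 22.9:113 23.6:60 24.3:52 25:52 25.7:50 26.4:50
0 40 -26:130 -25.3:94 -24.6:54 -23.9:31 -23.2:29 -22.5:29 -21.8:41 -21.1:71 -20.4:146 -19.7:164 -19:169 -18.3:169 -17.6:170
0 34 -33:152 -32.3:153 -31.6:155 -30.9:157 -30.2:157 -29.5:152 -28.8:146 -28.1:141 -27.4:139 -26.7:132 -26:107 -25.3:61 -24.6:37 -23.9:29 -23.2:29 -22.5:33
9 34 22:226 22.7:210 23.4:124 
[... 489 characters left out ...]
1 -22.5:34
side
-13 40 -30:111 -28.5:96 -27:75 -25.5:51 -24:42 -22.5:59 -21:86 -19.5:109 -18:128 -16.5:130 -15:131 -13.5:130 -12:129 -10.5:128 -9:127 -7.5:129 -6:128 -4.5:127 -3:128 -1.5:128 0:131 1.5:138 3:152 4.5:166 6:177 7.5:182 9:185 10.5:185 12:187 13.5:191 15:197 16.5:197 18:199 19.5:201 21:191 22.5:167 24:133 25.5:94 27:87 28.5:101 30:138 31.5:163
-10 40 -30:116 -28.5:104 -27:84 -25.5:61 -24:44 -22.5:60 -21:85 -19.5:109 -18:126 -16.5:129 -15:128 -13.5:122 -12:119 -10.5:118 -9:119 -7.5:119 -6:120 -4.5:121 -3:119 -1.5:118 0:119 1.5:125 3:134 4.5:143 6:148 7.5:151 9:153 10.5:153 12:160 13.5:170 15:177 16.5:186 18:193 19.5:197 21:188 22.5:169 24:134 25.5:101 27:86 28.5:99 30:132 31.5:159
```

Cap is centred to within 1 mm, the housing within 2 mm of the square's middle. Hand in.

```bash
python3 -c "
from workcell import ctrl
print(ctrl.get_obs()['t']); print(ctrl.close_job())"
```

```text
30.5667
the job is handed in; nothing more can be done
None
```

The job is handed in at 30.6 s: the housing (about 1.5 mm off centre) and both coils lie flat on their squares, the cap sits on the housing within about 1 mm, and the bottle is still standing; no verdict was returned.

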